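Dial open the bakery lockbox

TASK

Unlock the lockbox on the bakery bench: turn the dial clockwise past 4 o'clock once and stop at 4 the second time you come to it, turn back counter-clockwise past 3 o'clock once and stop at 3 the second time, then turn clockwise again, slowly, until somewhere around 8 o'clock (7 to 9) you feel the pawl drop in and hold the dial, without forcing the dial against it. Then slide the bolt fully home towards the dial, let go, and leave the other things where they are.

Things in the scene. Friction and masses are not known exactly. Their poses are not given: they have to be found in the camera images.
- lockbox: grey steel lockbox fixed to the bench, 240 (x) by 380 (y) by 110 mm tall; origin at the centre of its underside. On its flat lid are a dial and a bolt. The dial has a clock face without figures: 12 black marks; the double mark is 12 o'clock and lies along the box's +x from the dial's axis; 3 o'clock lies along the box's -y, towards the bolt.
- dial_axis (a point): point on the dial's upright axis, on its dark steel disc (92 mm across, top 125 mm above the bench); in the box frame at (0, 70, 125) mm. The last number has to be felt: the drop comes anywhere from 6:50 to 9:10 by the knob. The wheels inside start out of place, so the full passes are needed to pick them up.
- dial (a joint): how far the dial is turned, rad, clockwise from above positive; 0 and every multiple of 2 pi: crank knob at the 12 o'clock mark; pi/6 per hour mark. Counts on over full turns, no end stops; it starts between 5:00 and 10:10. It drags with 3 to 6 N at the crank knob. The disc has slipped on its spindle by up to 0.55 rad either way (not visible), so the marks are true only to that. For 4 and 3 o'clock, stopping within 0.2 rad of the mark is good enough.
- crank_grip (a point): centre, half-way up, of the dial's crank knob: a smooth black upright peg 16 mm across, 40 mm tall (126 to 166 mm above the bench), 34 mm from the dial's axis. It spins freely on its own pin, so it can be held and led round the circle without turning the hand. The knob is the dial's pointer: where it stands is the hour.
- bolt_grip (a point): point on the bolt's post: an upright steel peg 16 mm across, 34 mm tall (120 to 154 mm above the bench; this point at 137 mm) on a small carriage 24 by 30 mm; 110 mm from the dial's axis on its 3 o'clock side while locked. It slides straight towards the dial's axis (the box's +y).
- bolt (a joint): travel of the bolt towards the dial, m: 0 locked, 0.018 fully home (hard stop). It slides with 6 to 9 N and stays where it is left. Until the combination is set it gives only 2 to 3 mm and then meets the wheels.
- pawl_pin (a point): top of a thin steel tell-tale pin (6 mm across, standing 10 mm over the lid) between bolt and dial, 90 mm from the dial's axis. It is carried by the bolt's spring pawl: when all numbers are right it jumps 8 mm towards the dial as the pawl drops into the cam's slot; the dial then is held and cannot be turned further.
- pawl: the spring pawl under the tell-tale pin; inside the box its nose rides on the lock's wheels and cam with about 2 N; more than 15 N on it forces the lock. Origin 78 mm from the dial's axis while locked; moves with the pin.
- cutter: a thin round steel biscuit cutter (48 mm across, 22 tall) lying on the lockbox lid; origin at the centre of its underside. Not part of the job.
- jar: a lidded jar (60 mm across, 85 tall) beside the lockbox; origin at the centre of its underside. Not part of the job.
- flavour: an amber flavouring bottle (44 mm across, 120 tall) beside the lockbox; origin at the centre of its underside. Not part of the job.

How it is judged:
By the outcome, as a careful person would: the job done as asked, in the order asked, and still so for the second after the job is handed in, with the robot touching nothing.
It also fails if it takes over 72 s, if anything falls off the work surface, if the arm or the gripper's body presses on something with over 40 N, if the wrist force passes 120 N, or if a joint passes its speed limit or range.

ROBOT

A 6-joint arm with a two-finger parallel gripper is mounted at the origin on the work surface. World frame = base frame: x ahead of the robot, y to its left, z up, the work surface at z = 0. Lengths are in mm, angles in rad, forces in N, time in s.
With the tool pointing down it reaches from about 275 to 750 mm from the base axis. Payload 10.2 kg.
Tool frame: the origin (TCP) lies at the very end of the fingers, on their centre line; the grasp point (between the pads) lies 19 mm behind it (ctrl.grip_depth is the distance from the TCP to the grasp point, in mm); z points along the fingers, x is the direction in which the jaws open and shut, and the axes are right-handed (so a half turn about z gives the same grasp; the last joint's range is limited). The gripper opens to 85 mm and grips with 20 to 120 N. Pads are 22 mm wide; open, the fingers measure 114 mm over their backs; the gripper's body (76 mm by 85 mm) begins 54 mm behind the grasp point. The pads swing forward as they close: fully open they stand 13 mm farther back than shut.
Start: joints at [1.058, 0.313, 1.498, -0, 1.331, -0.223], TCP at [150.037, 503.11, 231.294] pointing down, gripper open.
Joint ranges: [-2.94, 2.94], [-0.97, 2.17], [0.19, 2.56], [-1.23, 4.37], [0.02, 3.11], [-2.88, 2.88]. Speed limits (rad/s): [2.39, 2.39, 3.01, 3.14, 3.14, 3.14].

INTERFACE

Orientations are given as a unit quaternion [w, x, y, z].
In Python, from rig import ctrl gives the robot as it stands.
- The arm moves only by the tool play_rows, never from a script. Its argument "motion" is a list of rows, each a list of 2 entries, a list of its own where there are three numbers: the shift along the tool's x, y, z in mm, then the turn, a rotation vector about the tool's x, y, z in degrees. A call has 1 to 20 rows; each row shifts and turns the commanded pose from where the row before left it, along the tool's axes as they then stand; what a row does not reach is not made up. A row lasts 1/12 s, in which the tool goes at most 41.7 mm and 7.16 degrees, less where a joint would pass 70% of its speed; a pose out of reach is approached as far as the arm can. A call with a gripper value outside its range is refused whole. "fingers" is the finger opening in mm, from 0 to 85.4, set as the call begins (left out, the last holds). The fingers move at their own pace and stop on an object; "squeeze" is the grip in N (left out, the last holds). Time passes only in rows, so rows that do not move let the fingers close. It gives the time, the measured TCP pose, the force and the opening at its end, in the units of the state.
- ctrl.sense(): the state, without advancing time (a new reading comes with each control period).
- ctrl.capture(name): name is "scene" or "top" or "wrist"; returns the picture (420x560x3 uint8, red, green, blue); there is no depth.
- ctrl.get_calibration(name): a dict with "K" (3x3 intrinsics, pixels), "R" (3x3) and "t" (3): a world point X has camera coordinates R X + t; the wrist camera has in their place "tool_from_camera" (4x4, takes a point from camera to tool coordinates, whose origin is the TCP and whose axes are the tool frame's). Camera axes: x right, y down, z forward; pixel columns grow to the right and rows downward; lengths in mm; the calibration is good to about 2 mm. A picture is of the moment at which its call begins: read the wrist's pose just before it. get_calibration takes no time and is no camera call.
- ctrl.finish_job(): hands the job in, once; it reports no verdict.
Trained networks look in the newest picture that a camera, given by its name, has taken for a name from the list of things; names that differ only in an ending like _2 or _b are one class to them, and where a whole thing is asked for, a point or a joint stands for the part that bears it (a point fixed in the world has none). Each returns a list of dicts, best first, with "p" (0 to 1); they miss things now and then, are a little off and sometimes report something else, mostly with a low value. They report only what shows in the picture. A call takes as long as a camera call.
- ctrl.spot_in(camera, name): "position" ([column, row] as shares, 0 to 1, of the picture: columns of its width, rows of its height, amid what is visible of it).
The state is a dict: "time_s": time; "joints": joint angles; "dq": joint speeds; "tau": joint torques, N m; "eef_pos": TCP position; "ee_rot": TCP orientation; "force": force on the tool from outside, world axes, zero at the start; "wrist_torque": the same for the moment, N m; "grip_width": opening from 0.0 (shut) to 1.0 (fully open).
Only numpy, scipy, OpenCV 4.12 (cv2) and the standard library are available. Lean on these libraries where they do the work, as an engineer would, in place of code of your own. Each camera call takes 0.05 s, during which the arm holds its last target. There are 200 camera calls.

## Working session

There is one attempt and no reset: what is moved stays moved. The work goes in short steps, Python scripts to look and compute and a tool call to move; the robot and the scene stay as the last step left them, time stands still between calls to the robot, and variables do not carry over. Pictures are saved under pics/ and viewed, about 8 in all and at most 12, crops included, and the job is handed in when it is done.

Besides the shell and the picture viewer there is one more tool, called as name(argument=value, ...) on one line, values as JSON. play_rows: Moves the arm, as the interface text tells. Its arguments: {"type":"object","properties":{"motion":{"type":"array"},"fingers":{"type":"number"},"squeeze":{"type":"number"}},"required":["motion"]}

```bash
mkdir -p pics; ls; cat > h.py <<'E'
import numpy as np, cv2
from rig import ctrl
def save(c,n):
    im=np.asarray(ctrl.capture(c)); cv2.imwrite('pics/'+n,im[:,:,::-1]); return im
def ray(c,px):
    k=ctrl.get_calibration(c); K=np.array(k['K'])
    d=np.linalg.inv(K)@np.array([px[0],px[1],1.])
    R=np.array(k['R']);t=np.array(k['t'])
    return -R.T@t, R.T@d
def atz(c,px,z):
    o,d=ray(c,px); return o+d*(z-o[2])/d[2]
def proj(c,X):
    k=ctrl.get_calibration(c); p=np.array(k['K'])@(np.array(k['R'])@np.array(X)+np.array(k['t'])); return p[:2]/p[2]
E
python3 - <<'E'
from h import *
print(ctrl.sense())
a=save('scene','s1.png');b=save('top','t1.png')
cv2.imwrite('pics/st.png',cv2.resize(np.vstack([a,b])[:,:,::-1],None,fx=.7,fy=.7))
for c in('top','scene'):
  for n,z in(('dial_axis',125),('crank_grip',146),('bolt_grip',137),('pawl_pin',120),('cutter',120),('jar',42),('flavour',60)):
    r=ctrl.spot_in(c,n)[:2]
    for q in r:
      px=np.array(q['position'])*[560,420]; print(c,n,round(q['p'],2),px.round(),atz(c,px,z).round(1))
E
```

```text
pics
{'time_s': 0.0, 'joints': array([ 1.05761134e+00,  3.13443089e-01,  1.49843695e+00, -1.64703167e-05,
        1.33095629e+00, -2.23416473e-01]), 'dq': array([-0.00023249, -0.00055952, -0.00084321, -0.00154904,  0.00052019,
       -0.00242888]), 'tau': array([-2.91311892e-05, -4.12274730e+01, -2.59734625e+01, -2.09704740e-04,
        4.23860532e-03, -5.42828182e-07]), 'eef_pos': array([149.90798845, 502.88483328, 230.73864969]), 'ee_rot': array([ 2.59223608e-04,  8.01787422e-01,  5.97609023e-01, -5.65285187e-04]), 'force': array([-0.33659117, -0.5259166 , -0.71683444]), 'wrist_torque': array([-0.01260397,  0.03533465,  0.02712746]), 'grip_width': 1.0017901374311755}
top dial_axis 0.73 [256. 263.] [521.9  33.9 125. ]
top crank_grip 0.58 [218. 281.] [492.  100.1 146. ]
top crank_grip 0.19 [277. 267.] [516.5  -3.7 146. ]
top bolt_grip 0.71 [275. 265.] [519.3  -0.6 137. ]
top cutter 0.7 [353. 258.] [ 528.6 -141.4  120. ]
top jar 0.66 [225. 161.] [721.9  99.7  42. ]
top jar 0.6 [254. 264.] [513.9  39.3  42. ]
top flavour 0.91 [298. 176.] [688.7 -48.4  60. ]
scene dial_axis 0.79 [255. 193.] [583.4 -33.9 125. ]
scene bolt_grip 0.73 [241. 171.] [524.4 -15.1 137. ]
scene pawl_pin 0.48 [240. 172.] [508.2  -5.3 120. ]
scene cutter 0.67 [255. 192.] [576.4 -27.6 120. ]
scene cutter 0.62 [202. 205.] [ 537.7 -121.9  120. ]
scene jar 0.86 [355. 228.] [726.3 104.6  42. ]
scene jar 0.2 [254. 193.] [504.2  34.3  42. ]
scene flavour 0.72 [289. 260.] [703.7 -63.7  60. ]
```

View pics/t1.png

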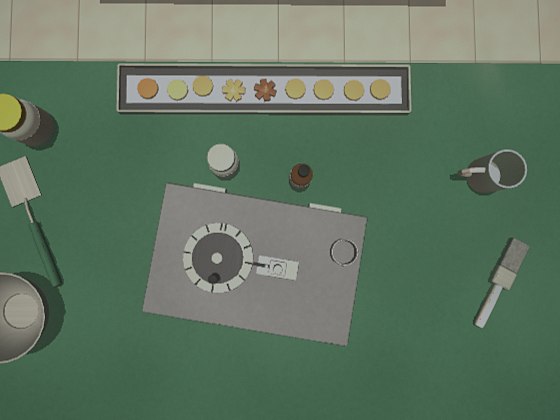

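```bash
python3 - <<'E'
from h import *
im=cv2.imread('pics/t1.png')
cv2.imwrite('pics/t1c.png',cv2.resize(im[205:310,165:315],None,fx=5,fy=5,interpolation=cv2.INTER_CUBIC))
c=[atz('top',p,110) for p in((168,184),(366,216),(347,345),(144,311))]
for i in range(4): 
  d=c[(i+1)%4]-c[i]; print(c[i].round(),np.linalg.norm(d).round(1),np.degrees(np.arctan2(d[1],d[0])).round(2))
ctr=sum(c)/4; print('ctr',ctr)
for z,p in((125,(217,258)),(154,(277.5,267.5)),(166,(213.5,279))): print(p,atz('top',p,z))
k=ctrl.get_calibration('wrist');print(np.array(k['K']).round(),np.array(k['tool_from_camera']).round(3))
E
```

```text
[666. 196. 110.] 371.1 -99.32
[ 606. -170.  110.] 237.7 170.62
[ 371. -131.  110.] 373.2 80.18
[435. 237. 110.] 234.5 -9.9
ctr [519.72128561  33.16251691 110.        ]
(217, 258) [530.80118639 103.73117033 125.        ]
(277.5, 267.5) [515.7492219   -4.02401403 154.        ]
(213.5, 279) [498.04489594 104.42729609 166.        ]
[[358.   0. 275.]
 [  0. 358. 216.]
 [  0.   0.   1.]] [[ 1.00000e+00  1.00000e-03 -0.00000e+00 -1.56300e+00]
 [-0.00000e+00  9.65000e-01  2.62000e-01 -6.48850e+01]
 [ 1.00000e-03 -2.62000e-01  9.65000e-01 -1.42646e+02]
 [ 0.00000e+00  0.00000e+00  0.00000e+00  1.00000e+00]]
```

View pics/t1c.png

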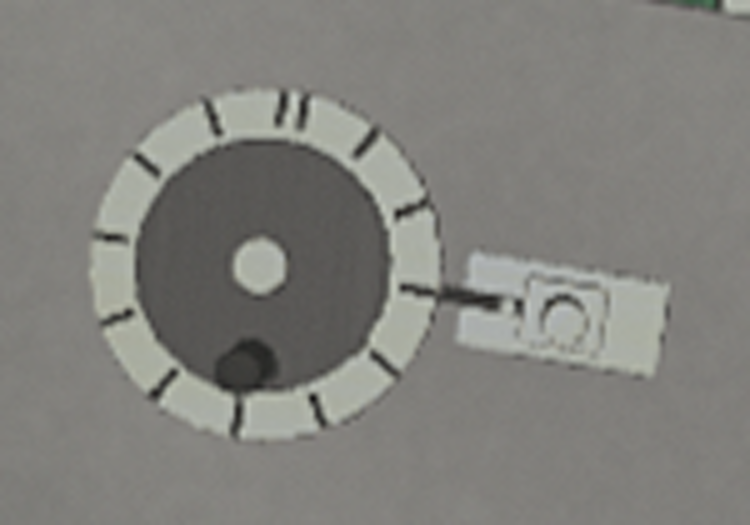

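play_rows(motion=[[[0, 0, 0], [0, 0, -7]], [[-18.6, 22.7, 0], [0, 0, 0]], [[-18.6, 22.7, 0], [0, 0, 0]], [[-18.6, 22.7, 0], [0, 0, 0]], [[-18.6, 22.7, 0], [0, 0, 0]], [[-18.6, 22.7, 0], [0, 0, 0]], [[-18.6, 22.7, 0], [0, 0, 0]], [[-18.6, 22.7, 0], [0, 0, 0]], [[-18.6, 22.7, 0], [0, 0, 0]], [[-18.6, 22.7, 0], [0, 0, 0]], [[-18.6, 22.7, 0], [0, 0, 0]], [[-18.6, 22.7, 0], [0, 0, 0]], [[-18.6, 22.7, 0], [0, 0, 0]], [[-18.6, 22.7, 0], [0, 0, 0]], [[-18.6, 22.7, 0], [0, 0, 0]], [[-18.6, 22.7, 0], [0, 0, 0]], [[-18.6, 22.7, 0], [0, 0, 0]], [[-18.6, 22.7, 0], [0, 0, 0]], [[-18.6, 22.7, 0], [0, 0, 0]], [[0, 0, 0], [0, 0, 0]]], fingers=40)

```text
time_s: 2.47
eef_pos: [499.5, 101.4, 230.9]
ee_rot: [0.001, 0.765, 0.644, -0.0]
force: [0.7, -0.4, -0.6]
grip_width: 0.463
```

```bash
cat >> h.py <<'E'
from scipy.spatial.transform import Rotation as Ro
def pose():
    s=ctrl.sense(); q=s['ee_rot']; return s, np.array(s['eef_pos']), Ro.from_quat([q[1],q[2],q[3],q[0]]).as_matrix()
def wray(px,p,R):
    k=ctrl.get_calibration('wrist'); T=np.array(k['tool_from_camera']); d=np.linalg.inv(np.array(k['K']))@np.array([px[0],px[1],1.])
    return p+R@T[:3,3], R@T[:3,:3]@d
def watz(px,z,p,R):
    o,d=wray(px,p,R); return o+d*(z-o[2])/d[2]
E
python3 - <<'E'
from h import *
s,p,R=pose(); np.savez('w1.npz',p=p,R=R)
print(s['time_s'],p,R.round(3),s['force'],s['grip_width'])
save('wrist','w1.png')
for n,z in(('dial_axis',125),('crank_grip',146),('bolt_grip',137),('pawl_pin',120)):
  for q in ctrl.spot_in('wrist',n)[:1]:
    px=np.array(q['position'])*[560,420]; print(n,q['p'],px.round(),watz(px,z,p,R).round(1))
E
```

```text
2.4667 [499.45522926 101.42326357 230.91927164] [[ 0.17   0.985  0.001]
 [ 0.985 -0.17  -0.001]
 [-0.001  0.001 -1.   ]] [ 0.65438972 -0.4286944  -0.62572282] 0.4630755814899725
crank_grip 0.79 [285. 219.] [499.2 106.3 146. ]
bolt_grip 0.86 [139. 255.] [5.105e+02 3.000e-01 1.370e+02]
pawl_pin 0.41 [169. 249.] [515.3  15.9 120. ]
```

View pics/w1.png

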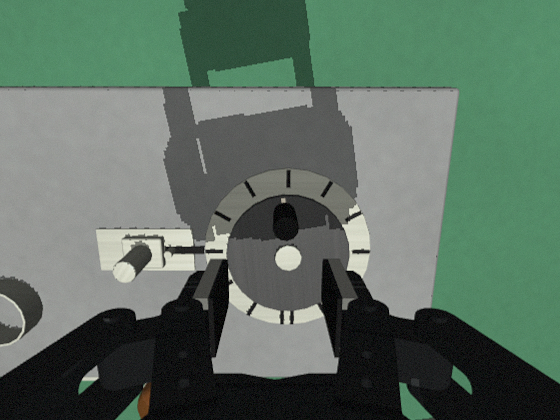

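```bash
python3 - <<'E'
from h import *
d=np.load('w1.npz');p,R=d['p'],d['R']
for n,px,z in(('hub',(288,258),126),('knobtop',(286,232),166),('knob mid',(285,219),146),('bolttop',(124,271),154),('boltmid',(134,261),137),('pin',(170,250),120),('3mark',(214,251),120),('9mark',(362,251),120),('6mark',(289,178),120),('12mark',(287,317),120)):
  print(n,watz(px,z,p,R).round(1))
E
```

```text
hub [534.8 103.4 126. ]
knobtop [501.8 106.1 166. ]
knob mid [499.2 106.4 146. ]
bolttop [514.2  -4.6 154. ]
boltmid [514.1  -4.4 137. ]
pin [515.8  16.5 120. ]
3mark [522.2  49.  120. ]
9mark [541.1 159.1 120. ]
6mark [477.  113.7 120. ]
12mark [586.7  94.3 120. ]
```

play_rows(motion=[[[4.5, -1.8, 0], [0, 0, 0]], [[0, 0, 15], [0, 0, 0]], [[0, 0, 15], [0, 0, 0]], [[0, 0, 15], [0, 0, 0]], [[0, 0, 15], [0, 0, 0]], [[0, 0, 15], [0, 0, 0]], [[0, 0, 12], [0, 0, 0]], [[0, 0, 12], [0, 0, 0]], [[0, 0, 0], [0, 0, 0]], [[0, 0, 0], [0, 0, 0]]], fingers=40)

```text
time_s: 3.55
eef_pos: [495.7, 110.2, 132.4]
ee_rot: [-0.0, 0.764, 0.646, -0.0]
force: [-0.6, 0.4, -0.1]
grip_width: 0.466
```

play_rows(motion=[[[0, 0, 0], [0, 0, 0]], [[0, 0, 0], [0, 0, 0]], [[0, 0, 0], [0, 0, 0]], [[0, 0, 0], [0, 0, 0]], [[0, 0, 0], [0, 0, 0]], [[0, 0, 0], [0, 0, 0]]], fingers=0, squeeze=40)

```text
time_s: 4.05
eef_pos: [496.4, 109.8, 133.3]
ee_rot: [0.0, 0.764, 0.645, 0.001]
force: [-2.8, 1.4, 6.0]
grip_width: 0.174
```

```bash
python3 - <<'E'
from h import *
s,p,R=pose(); print(s['time_s'],p,R[:,0],s['force'],s['grip_width']*85.4)
save('wrist','w2.png')
E
```

```text
4.05 [496.35944429 109.75903926 133.29540114] [1.66744815e-01 9.85999961e-01 4.92791578e-04] [-2.80924537  1.41861412  6.01829018] 14.877395564038522
```

View pics/w2.png

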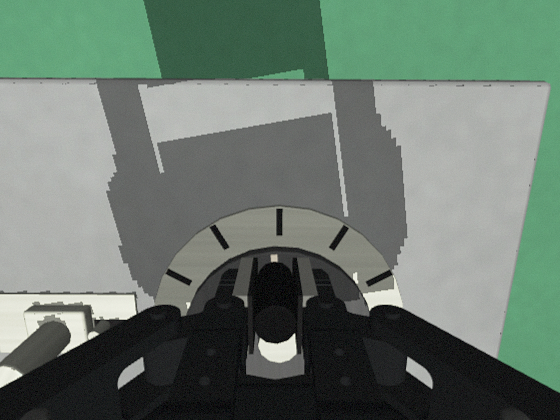

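```bash
python3 - <<'E'
from h import *
s,p,R=pose()
for n,px,z in(('knobtop',(275,323),166),('6mark',(279.5,221),120),('knobbase',(275,275),130)):
  x=watz(px,z,p,R); print(n,x.round(1),(R.T@(x-p)).round(1))
E
```

```text
knobtop [499.2 107.6 166. ] [ -1.7   3.2 -32.7]
6mark [476.4 113.5 120. ] [  0.4 -20.4  13.3]
knobbase [497.7 107.8 130. ] [-1.7  1.7  3.3]
```

```bash
python3 - <<'E'
import numpy as np
t=np.radians(np.arange(0,361,12)); P=np.c_[-34*np.sin(t),34*np.cos(t)].round(1)
for a,d in zip(range(0,360,12),np.diff(P,axis=0).round(1)): print(a,d.tolist(),end='; ')
E
```

```text
0 [-7.1, -0.7]; 12 [-6.7, -2.2]; 24 [-6.2, -3.6]; 36 [-5.3, -4.7]; 48 [-4.1, -5.8]; 60 [-2.9, -6.5]; 72 [-1.5, -6.9]; 84 [0.0, -7.2]; 96 [1.5, -6.9]; 108 [2.9, -6.5]; 120 [4.1, -5.8]; 132 [5.3, -4.7]; 144 [6.2, -3.6]; 156 [6.7, -2.2]; 168 [7.1, -0.7]; 180 [7.1, 0.7]; 192 [6.7, 2.2]; 204 [6.2, 3.6]; 216 [5.3, 4.7]; 228 [4.1, 5.8]; 240 [2.9, 6.5]; 252 [1.5, 6.9]; 264 [0.0, 7.2]; 276 [-1.5, 6.9]; 288 [-2.9, 6.5]; 300 [-4.1, 5.8]; 312 [-5.3, 4.7]; 324 [-6.2, 3.6]; 336 [-6.7, 2.2]; 348 [-7.1, 0.7];
```

play_rows(motion=[[[1.2, 0, 0], [0, 0, 0]], [[7.1, 0.7, 0], [0, 0, 0]], [[6.7, 2.2, 0], [0, 0, 0]], [[6.2, 3.6, 0], [0, 0, 0]], [[5.3, 4.7, 0], [0, 0, 0]], [[4.1, 5.8, 0], [0, 0, 0]], [[2.9, 6.5, 0], [0, 0, 0]], [[1.5, 6.9, 0], [0, 0, 0]], [[0, 0, 0], [0, 0, 0]]])

```text
time_s: 4.85
eef_pos: [533.1, 139.6, 133.3]
ee_rot: [0.0, 0.764, 0.645, 0.001]
force: [1.7, 2.4, 5.5]
grip_width: 0.175
```

```bash
cat >> h.py <<'E'
def st():
    s,p,R=pose(); ctr=np.array([531.8,104]); off=2.4
    k=(R.T@(p-[*ctr,p[2]]))[:2]+[0,off]
    print('t',round(s['time_s'],2),'p',p.round(1),'knob(tool)',k.round(1),'r',np.hypot(*k).round(1),'th',round(np.degrees(np.arctan2(-k[0],k[1]))%360,1),'Ftool',(R.T@s['force']).round(1),'w',round(s['grip_width']*85.4,1))
E
python3 -c "
from h import *;st()"
```

```text
t 4.85 p [533.1 139.6 133.3] knob(tool) [35.3 -2.2] r 35.4 th 266.4 Ftool [ 2.7  1.2 -5.5] w 15.0
```

play_rows(motion=[[[0, 7.2, 0], [0, 0, 0]], [[-1.5, 6.9, 0], [0, 0, 0]], [[-2.9, 6.5, 0], [0, 0, 0]], [[-4.1, 5.8, 0], [0, 0, 0]], [[-5.3, 4.7, 0], [0, 0, 0]], [[-6.2, 3.6, 0], [0, 0, 0]], [[-6.7, 2.2, 0], [0, 0, 0]], [[-7.1, 0.7, 0], [0, 0, 0]], [[-7.1, -0.7, 0], [0, 0, 0]], [[-6.7, -2.2, 0], [0, 0, 0]], [[-6.2, -3.6, 0], [0, 0, 0]], [[-5.3, -4.7, 0], [0, 0, 0]], [[-4.1, -5.8, 0], [0, 0, 0]], [[-2.9, -6.5, 0], [0, 0, 0]], [[-1.5, -6.9, 0], [0, 0, 0]], [[0, 0, 0], [0, 0, 0]]])

```text
time_s: 6.18
eef_pos: [527.7, 71.8, 133.3]
ee_rot: [0.0, 0.764, 0.645, 0.001]
force: [-1.5, 4.2, 4.6]
grip_width: 0.179
```

```bash
python3 -c "
from h import *;st();save('top','t2.png');save('wrist','w3.png')"
```

```text
t 6.18 p [527.7  71.8 133.3] knob(tool) [-32.5   3.7] r 32.7 th 83.5 Ftool [ 3.9 -2.1 -4.6] w 15.3
```

play_rows(motion=[[[0, -7.2, 0], [0, 0, 0]], [[1.5, -6.9, 0], [0, 0, 0]], [[2.9, -6.5, 0], [0, 0, 0]], [[4.1, -5.8, 0], [0, 0, 0]], [[5.3, -4.7, 0], [0, 0, 0]], [[6.2, -3.6, 0], [0, 0, 0]], [[6.7, -2.2, 0], [0, 0, 0]], [[7.1, -0.7, 0], [0, 0, 0]], [[7.1, 0.7, 0], [0, 0, 0]], [[6.7, 2.2, 0], [0, 0, 0]], [[6.2, 3.6, 0], [0, 0, 0]], [[5.3, 4.7, 0], [0, 0, 0]], [[4.1, 5.8, 0], [0, 0, 0]], [[2.9, 6.5, 0], [0, 0, 0]], [[1.5, 6.9, 0], [0, 0, 0]], [[0, 7.2, 0], [0, 0, 0]], [[-1.5, 6.9, 0], [0, 0, 0]], [[-2.9, 6.5, 0], [0, 0, 0]], [[-4.1, 5.8, 0], [0, 0, 0]], [[-5.3, 4.7, 0], [0, 0, 0]]])

```text
time_s: 7.95
eef_pos: [560.5, 121.2, 133.3]
ee_rot: [-0.001, 0.764, 0.646, 0.001]
force: [-5.8, 6.5, 9.6]
grip_width: 0.173
```

play_rows(motion=[[[-6.2, 3.6, 0], [0, 0, 0]], [[-6.7, 2.2, 0], [0, 0, 0]], [[-7.1, 0.7, 0], [0, 0, 0]], [[-7.1, -0.7, 0], [0, 0, 0]], [[-6.7, -2.2, 0], [0, 0, 0]], [[-6.2, -3.6, 0], [0, 0, 0]], [[-5.3, -4.7, 0], [0, 0, 0]], [[-4.1, -5.8, 0], [0, 0, 0]], [[-2.9, -6.5, 0], [0, 0, 0]], [[-1.5, -6.9, 0], [0, 0, 0]], [[0, -7.2, 0], [0, 0, 0]], [[1.5, -6.9, 0], [0, 0, 0]], [[1.4, -3.3, 0], [0, 0, 0]], [[1.5, -3.2, 0], [0, 0, 0]], [[0, 0, 0], [0, 0, 0]], [[0, 0, 0], [0, 0, 0]]])

```text
time_s: 9.28
eef_pos: [509.4, 78.7, 133.3]
ee_rot: [0.001, 0.764, 0.645, 0.001]
force: [4.7, 0.0, 6.4]
grip_width: 0.174
```

```bash
python3 - <<'E'
from h import *
st();b=save('wrist','w4.png');a=save('top','t3.png')
c=cv2.resize(a[205:310,165:315],(600,420),interpolation=cv2.INTER_CUBIC)
cv2.imwrite('pics/v4.png',cv2.resize(np.hstack([c,b]),None,fx=.68,fy=.68)[:,:,::-1])
E
```

```text
t 9.28 p [509.4  78.7 133.3] knob(tool) [-28.6 -15.5] r 32.6 th 118.4 Ftool [ 0.8  4.6 -6.3] w 14.9
```

View pics/v4.png

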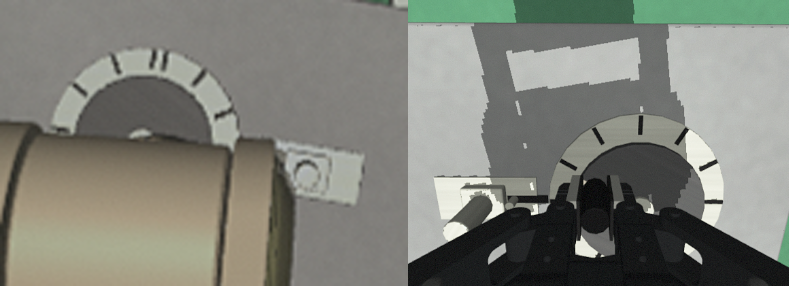

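play_rows(motion=[[[-2.9, 6.5, 0], [0, 0, 0]], [[-1.5, 6.9, 0], [0, 0, 0]], [[0, 7.2, 0], [0, 0, 0]], [[1.5, 6.9, 0], [0, 0, 0]], [[2.9, 6.5, 0], [0, 0, 0]], [[4.1, 5.8, 0], [0, 0, 0]], [[5.3, 4.7, 0], [0, 0, 0]], [[6.2, 3.6, 0], [0, 0, 0]], [[6.7, 2.2, 0], [0, 0, 0]], [[7.1, 0.7, 0], [0, 0, 0]], [[7.1, -0.7, 0], [0, 0, 0]], [[6.7, -2.2, 0], [0, 0, 0]], [[6.2, -3.6, 0], [0, 0, 0]], [[5.3, -4.7, 0], [0, 0, 0]], [[4.1, -5.8, 0], [0, 0, 0]], [[2.9, -6.5, 0], [0, 0, 0]], [[1.5, -6.9, 0], [0, 0, 0]], [[0, -7.2, 0], [0, 0, 0]], [[-1.5, -6.9, 0], [0, 0, 0]], [[-2.9, -6.5, 0], [0, 0, 0]]])

```text
time_s: 11.05
eef_pos: [518.7, 137.8, 133.3]
ee_rot: [0.0, 0.764, 0.646, 0.002]
force: [3.3, 3.6, 7.5]
grip_width: 0.174
```

play_rows(motion=[[[-4.1, -5.8, 0], [0, 0, 0]], [[-5.3, -4.7, 0], [0, 0, 0]], [[-6.2, -3.6, 0], [0, 0, 0]], [[-6.7, -2.2, 0], [0, 0, 0]], [[-7.1, -0.7, 0], [0, 0, 0]], [[-7.1, 0.7, 0], [0, 0, 0]], [[-6.7, 2.2, 0], [0, 0, 0]], [[-6.2, 3.6, 0], [0, 0, 0]], [[-5.3, 4.7, 0], [0, 0, 0]], [[-4.1, 5.8, 0], [0, 0, 0]], [[-2.9, 6.5, 0], [0, 0, 0]], [[-1.0, 3.4, 0], [0, 0, 0]], [[-0.5, 3.4, 0], [0, 0, 0]], [[-0.1, 1.8, 0], [0, 0, 0]], [[-0.1, 1.8, 0], [0, 0, 0]], [[0, 0, 0], [0, 0, 0]], [[0, 0, 0], [0, 0, 0]]])

```text
time_s: 12.47
eef_pos: [524.2, 72.2, 133.2]
ee_rot: [-0.0, 0.764, 0.645, 0.001]
force: [-2.3, 3.4, 10.5]
grip_width: 0.174
```

```bash
python3 - <<'E'
from h import *
st();save('wrist','w5.png')
t=np.radians(np.arange(90,289,6)); P=np.c_[-34*np.sin(t),34*np.cos(t)].round(1)
for a,d in zip(range(90,280,6),np.diff(P,axis=0).round(1)): print(a,d.tolist(),end='; ')
print()
t=np.radians(np.arange(180,289,2)); P=np.c_[-34*np.sin(t),34*np.cos(t)].round(1)
for a,d in zip(range(180,280,2),np.diff(P,axis=0).round(1)): print(a,d.tolist(),end='; ')
E
```

```text
t 12.47 p [524.2  72.2 133.2] knob(tool) [-32.6   0.2] r 32.6 th 89.7 Ftool [  3.   -2.9 -10.5] w 14.9
90 [0.2, -3.6]; 96 [0.5, -3.5]; 102 [1.0, -3.4]; 108 [1.2, -3.3]; 114 [1.7, -3.2]; 120 [1.9, -3.0]; 126 [2.2, -2.8]; 132 [2.5, -2.5]; 138 [2.8, -2.2]; 144 [3.0, -1.9]; 150 [3.2, -1.7]; 156 [3.3, -1.2]; 162 [3.4, -1.0]; 168 [3.5, -0.5]; 174 [3.6, -0.2]; 180 [3.6, 0.2]; 186 [3.5, 0.5]; 192 [3.4, 1.0]; 198 [3.3, 1.2]; 204 [3.2, 1.7]; 210 [3.0, 1.9]; 216 [2.8, 2.2]; 222 [2.5, 2.5]; 228 [2.2, 2.8]; 234 [1.9, 3.0]; 240 [1.7, 3.2]; 246 [1.2, 3.3]; 252 [1.0, 3.4]; 258 [0.5, 3.5]; 264 [0.2, 3.6]; 270 [-0.2, 3.6]; 276 [-0.5, 3.5]; 
180 [1.2, 0.0]; 182 [1.2, 0.1]; 184 [1.2, 0.1]; 186 [1.1, 0.1]; 188 [1.2, 0.2]; 190 [1.2, 0.2]; 192 [1.1, 0.3]; 194 [1.2, 0.3]; 196 [1.1, 0.4]; 198 [1.1, 0.4]; 200 [1.1, 0.4]; 202 [1.1, 0.4]; 204 [1.1, 0.5]; 206 [1.1, 0.6]; 208 [1.0, 0.6]; 210 [1.0, 0.6]; 212 [1.0, 0.6]; 214 [1.0, 0.7]; 216 [0.9, 0.7]; 218 [1.0, 0.8]; 220 [0.9, 0.7]; 222 [0.8, 0.8]; 224 [0.9, 0.9]; 226 [0.8, 0.8]; 228 [0.7, 0.9]; 230 [0.8, 1.0]; 232 [0.7, 0.9]; 234 [0.7, 1.0]; 236 [0.6, 1.0]; 238 [0.6, 1.0]; 240 [0.6, 1.0]; 242 [0.6, 1.1]; 244 [0.5, 1.1]; 246 [0.4, 1.1]; 248 [0.4, 1.1]; 250 [0.4, 1.1]; 252 [0.4, 1.1]; 254 [0.3, 1.2]; 256 [0.3, 1.1]; 258 [0.2, 1.2]; 260 [0.2, 1.2]; 262 [0.1, 1.1]; 264 [0.1, 1.2]; 266 [0.1, 1.2]; 268 [0.0, 1.2]; 270 [0.0, 1.2]; 272 [-0.1, 1.2]; 274 [-0.1, 1.2]; 276 [-0.1, 1.1]; 278 [-0.2, 1.2];
```

View pics/w5.png

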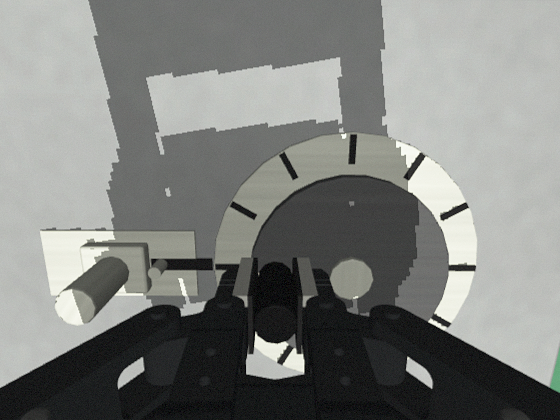

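play_rows(motion=[[[0.2, -3.6, 0], [0, 0, 0]], [[0.5, -3.5, 0], [0, 0, 0]], [[1.0, -3.4, 0], [0, 0, 0]], [[1.2, -3.3, 0], [0, 0, 0]], [[1.7, -3.2, 0], [0, 0, 0]], [[1.9, -3.0, 0], [0, 0, 0]], [[2.2, -2.8, 0], [0, 0, 0]], [[2.5, -2.5, 0], [0, 0, 0]], [[2.8, -2.2, 0], [0, 0, 0]], [[3.0, -1.9, 0], [0, 0, 0]], [[3.2, -1.7, 0], [0, 0, 0]], [[3.3, -1.2, 0], [0, 0, 0]], [[3.4, -1.0, 0], [0, 0, 0]], [[3.5, -0.5, 0], [0, 0, 0]], [[3.6, -0.2, 0], [0, 0, 0]], [[0, 0, 0], [0, 0, 0]]])

```text
time_s: 13.85
eef_pos: [496.4, 110.6, 133.2]
ee_rot: [0.001, 0.764, 0.646, -0.0]
force: [-2.0, 0.1, 10.5]
grip_width: 0.172
```

```bash
cat >> h.py <<'E'
def fl(cam=True):
    s,p,R=pose(); c=np.array([531.8,104])+1.4*R[:2,0]+.75*R[:2,1]
    k=(R.T@(p-[*c,p[2]]))[:2]+[0,2.4]; th=np.arctan2(-k[0],k[1]); F=(R.T@s['force'])[:2]
    tan=np.array([-np.cos(th),-np.sin(th)]); rad=np.array([-np.sin(th),np.cos(th)])
    print('t %.2f th %.1f r %.1f resist %.1f rad %.1f w %.1f'%(s['time_s'],np.degrees(th)%360,np.hypot(*k),-F@tan,F@rad,s['grip_width']*85.4))
    if cam:
        im=save('wrist','cur.png'); k=ctrl.get_calibration('wrist'); T=np.linalg.inv(np.array(k['tool_from_camera']))
        for d in(90,82):
            X=np.array([*(c-d*R[:2,0]),120]); x=T[:3,:3]@(R.T@(X-p))+T[:3,3]; x=np.array(k['K'])@x; print('pin@',d,(x[:2]/x[2]).round())
        r=ctrl.spot_in('wrist','pawl_pin')
        if r: print('spot',round(r[0]['p'],2),(np.array(r[0]['position'])*[560,420]).round())
E
python3 -c "
from h import *;fl()"
```

```text
t 13.85 th 178.8 r 34.3 resist 0.2 rad 2.0 w 14.7
pin@ 90 [ 98. 332.]
pin@ 82 [114. 332.]
spot 0.69 [ 98. 324.]
```

play_rows(motion=[[[1.8, 0.1, 0], [0, 0, 0]], [[1.8, 0.1, 0], [0, 0, 0]], [[1.8, 0.2, 0], [0, 0, 0]], [[1.7, 0.3, 0], [0, 0, 0]], [[1.7, 0.5, 0], [0, 0, 0]], [[1.7, 0.5, 0], [0, 0, 0]], [[0, 0, 0], [0, 0, 0]]], squeeze=30)

```text
time_s: 14.53
eef_pos: [499.6, 120.7, 133.2]
ee_rot: [0.0, 0.764, 0.646, -0.0]
force: [-4.3, -0.3, 11.9]
grip_width: 0.172
```

```bash
python3 -c "
from h import *;fl()"
```

```text
t 14.53 th 196.3 r 34.3 resist 2.2 rad 3.7 w 14.7
pin@ 90 [ 77. 329.]
pin@ 82 [ 93. 329.]
spot 0.65 [ 76. 329.]
```

play_rows(motion=[[[1.1, 0.4, 0], [0, 0, 0]], [[1.1, 0.4, 0], [0, 0, 0]], [[1.1, 0.4, 0], [0, 0, 0]], [[0, 0, 0], [0, 0, 0]]])

```text
time_s: 14.97
eef_pos: [501.2, 123.7, 133.2]
ee_rot: [0.0, 0.764, 0.646, -0.0]
force: [-4.3, -1.1, 11.1]
grip_width: 0.174
```

```bash
python3 -c "
from h import *;fl()"
```

```text
t 14.97 th 202.1 r 34.3 resist 3.2 rad 3.1 w 14.9
pin@ 90 [ 70. 327.]
pin@ 82 [ 86. 327.]
spot 0.67 [ 69. 325.]
```

Commanded 204. On in 4° steps.

play_rows(motion=[[[0.55, 0.25, 0], [0, 0, 0]], [[0.55, 0.25, 0], [0, 0, 0]], [[0.55, 0.3, 0], [0, 0, 0]], [[0.55, 0.3, 0], [0, 0, 0]], [[0, 0, 0], [0, 0, 0]]])

```text
time_s: 15.48
eef_pos: [502.6, 125.7, 133.2]
ee_rot: [0.0, 0.764, 0.645, -0.001]
force: [-5.2, -0.2, 12.1]
grip_width: 0.174
```

```bash
python3 -c "
from h import *;fl()"
```

```text
t 15.48 th 206.1 r 34.3 resist 3.2 rad 4.1 w 14.9
pin@ 90 [ 65. 325.]
pin@ 82 [ 81. 325.]
spot 0.77 [ 64. 322.]
```

play_rows(motion=[[[0.5, 0.3, 0], [0, 0, 0]], [[0.5, 0.3, 0], [0, 0, 0]], [[0.5, 0.3, 0], [0, 0, 0]], [[0.5, 0.3, 0], [0, 0, 0]], [[0, 0, 0], [0, 0, 0]]])

```text
time_s: 16.0
eef_pos: [504.0, 127.5, 133.2]
ee_rot: [-0.0, 0.764, 0.646, -0.001]
force: [-4.9, -0.7, 12.8]
grip_width: 0.173
```

```bash
python3 -c "
from h import *;fl()"
```

```text
t 16.00 th 210.0 r 34.3 resist 3.7 rad 3.3 w 14.8
pin@ 90 [ 61. 323.]
pin@ 82 [ 77. 323.]
spot 0.64 [ 59. 323.]
```

play_rows(motion=[[[0.5, 0.3, 0], [0, 0, 0]], [[0.5, 0.3, 0], [0, 0, 0]], [[0.5, 0.35, 0], [0, 0, 0]], [[0.5, 0.35, 0], [0, 0, 0]], [[0, 0, 0], [0, 0, 0]]])

```text
time_s: 16.52
eef_pos: [505.7, 129.3, 133.2]
ee_rot: [-0.0, 0.764, 0.645, -0.0]
force: [-5.6, 0.3, 12.1]
grip_width: 0.177
```

```bash
python3 -c "
from h import *;fl()"
```

```text
t 16.52 th 214.2 r 34.2 resist 3.7 rad 4.2 w 15.1
pin@ 90 [ 56. 321.]
pin@ 82 [ 72. 321.]
spot 0.7 [ 53. 321.]
```

play_rows(motion=[[[0.5, 0.35, 0], [0, 0, 0]], [[0.5, 0.35, 0], [0, 0, 0]], [[0.5, 0.4, 0], [0, 0, 0]], [[0.45, 0.4, 0], [0, 0, 0]], [[0, 0, 0], [0, 0, 0]]])

```text
time_s: 17.03
eef_pos: [507.5, 131.1, 133.2]
ee_rot: [-0.0, 0.764, 0.646, -0.0]
force: [-5.3, 1.5, 11.6]
grip_width: 0.173
```

```bash
python3 -c "
from h import *;fl()"
```

```text
t 17.03 th 218.3 r 34.2 resist 2.9 rad 4.7 w 14.8
pin@ 90 [ 51. 318.]
pin@ 82 [ 68. 318.]
spot 0.84 [ 53. 316.]
```

Commanded 220; next to 224.

play_rows(motion=[[[0.45, 0.35, 0], [0, 0, 0]], [[0.45, 0.4, 0], [0, 0, 0]], [[0.4, 0.4, 0], [0, 0, 0]], [[0.4, 0.4, 0], [0, 0, 0]], [[0, 0, 0], [0, 0, 0]]])

```text
time_s: 17.55
eef_pos: [509.2, 132.6, 133.2]
ee_rot: [-0.0, 0.764, 0.646, -0.0]
force: [-6.0, 0.7, 12.5]
grip_width: 0.177
```

```bash
python3 -c "
from h import *;fl()"
```

```text
t 17.55 th 222.2 r 34.2 resist 4.3 rad 4.2 w 15.2
pin@ 90 [ 47. 316.]
pin@ 82 [ 64. 316.]
spot 0.65 [ 47. 313.]
```

play_rows(motion=[[[0.45, 0.45, 0], [0, 0, 0]], [[0.45, 0.45, 0], [0, 0, 0]], [[0.4, 0.4, 0], [0, 0, 0]], [[0.4, 0.4, 0], [0, 0, 0]], [[0, 0, 0], [0, 0, 0]]])

```text
time_s: 18.07
eef_pos: [511.4, 134.1, 133.2]
ee_rot: [-0.0, 0.764, 0.646, -0.0]
force: [-4.2, 2.1, 10.8]
grip_width: 0.171
```

```bash
python3 -c "
from h import *;fl()"
```

```text
t 18.07 th 226.7 r 34.2 resist 2.3 rad 4.1 w 14.6
pin@ 90 [ 43. 312.]
pin@ 82 [ 59. 312.]
spot 0.71 [ 44. 309.]
```

Commanded 228; next to 232.

play_rows(motion=[[[0.35, 0.45, 0], [0, 0, 0]], [[0.35, 0.45, 0], [0, 0, 0]], [[0.4, 0.5, 0], [0, 0, 0]], [[0.4, 0.5, 0], [0, 0, 0]], [[0, 0, 0], [0, 0, 0]]])

```text
time_s: 18.58
eef_pos: [513.5, 135.4, 133.2]
ee_rot: [-0.0, 0.764, 0.645, 0.0]
force: [-3.8, 1.4, 11.2]
grip_width: 0.174
```

```bash
python3 -c "
from h import *;fl()"
```

```text
t 18.58 th 230.9 r 34.2 resist 2.6 rad 3.2 w 14.8
pin@ 90 [ 38. 309.]
pin@ 82 [ 55. 309.]
spot 0.86 [ 42. 307.]
```

play_rows(motion=[[[0.35, 0.45, 0], [0, 0, 0]], [[0.35, 0.45, 0], [0, 0, 0]], [[0.35, 0.5, 0], [0, 0, 0]], [[0.35, 0.5, 0], [0, 0, 0]], [[0, 0, 0], [0, 0, 0]]])

```text
time_s: 19.1
eef_pos: [515.7, 136.5, 133.2]
ee_rot: [-0.0, 0.764, 0.645, 0.0]
force: [-3.0, 3.0, 11.0]
grip_width: 0.174
```

```bash
python3 -c "
from h import *;fl()"
```

```text
t 19.10 th 234.9 r 34.2 resist 1.4 rad 4.0 w 14.8
pin@ 90 [ 35. 305.]
pin@ 82 [ 51. 305.]
spot 0.52 [ 52. 305.]
```

```bash
python3 - <<'E'
import cv2
im=cv2.imread('pics/cur.png'); cv2.imwrite('pics/c1.png',cv2.resize(im[230:370,0:180],None,fx=4,fy=4,interpolation=cv2.INTER_CUBIC))
E
```

```text
(no output)
```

View pics/c1.png

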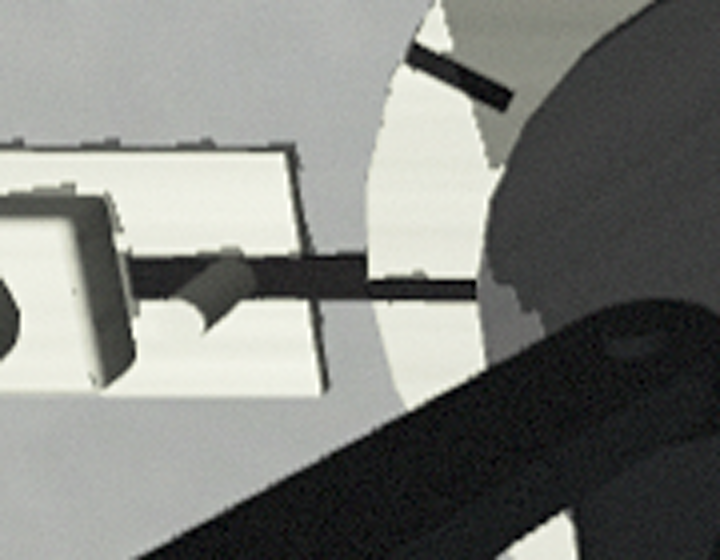

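play_rows(motion=[[[0, 0, 0], [0, 0, 0]], [[0, 0, 0], [0, 0, 0]], [[0, 0, 0], [0, 0, 0]], [[0, 0, 0], [0, 0, 0]], [[0, 0, 0], [0, 0, 0]], [[0, 0, -8], [0, 0, 0]], [[0, 0, -14], [0, 0, 0]], [[0, 0, -14], [0, 0, 0]], [[0, 0, -14], [0, 0, 0]], [[0, 0, -10], [0, 0, 0]], [[0, 0, 0], [0, 0, 0]]], fingers=40)

```text
time_s: 20.12
eef_pos: [516.5, 136.2, 194.6]
ee_rot: [0.001, 0.764, 0.645, 0.002]
force: [-0.3, 0.2, 0.2]
grip_width: 0.465
```

play_rows(motion=[[[-13.9, 2.2, 0], [0, 0, 0]], [[-13.9, 2.2, 0], [0, 0, 0]], [[-13.9, 2.2, 0], [0, 0, 0]], [[-13.9, 2.2, 0], [0, 0, 0]], [[-13.9, 2.2, 0], [0, 0, 0]], [[-13.9, 2.2, 0], [0, 0, 0]], [[-13.9, 2.2, 0], [0, 0, 0]], [[-13.9, 2.2, 0], [0, 0, 0]], [[-13.9, 2.2, 0], [0, 0, 0]], [[-13.9, 2.2, 0], [0, 0, 0]], [[0, 0, 0], [0, 0, 0]], [[0, 0, 0], [0, 0, 0]]])

```text
time_s: 21.12
eef_pos: [514.0, -4.8, 191.8]
ee_rot: [-0.0, 0.764, 0.645, -0.0]
force: [-0.5, 0.9, 0.4]
grip_width: 0.47
```

```bash
python3 - <<'E'
from h import *
s,p,R=pose();print(s['time_s'],p,R[:,0]);save('wrist','w6.png')
E
```

```text
21.1167 [513.96462991  -4.78203497 191.76769805] [1.67948801e-01 9.85795700e-01 1.95334997e-04]
```

View pics/w6.png

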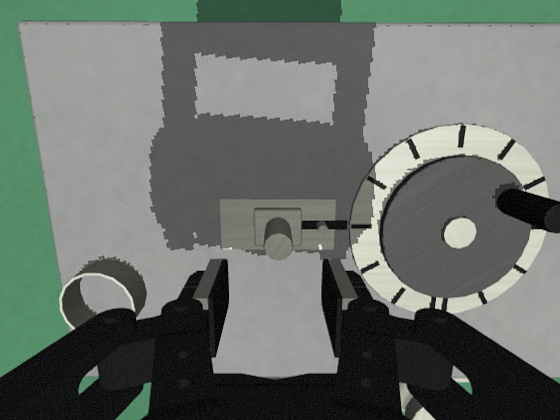

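```bash
python3 - <<'E'
from h import *
s,p,R=pose()
for px,z in(((278,247),154),((278,236),137),((321,246),120),((321,238),118)): 
  x=watz(px,z,p,R);print(x.round(1),(R.T@(x-p)).round(1))
E
```

```text
[515.2  -4.5 154. ] [-0.   1.2 37.9]
[514.6  -4.3 137. ] [ 0.1  0.7 54.9]
[531.4  20.8 120. ] [27.6 13.  71.9]
[526.8  21.7 118. ] [27.7  8.3 73.9]
```

play_rows(motion=[[[0, 0.8, 10], [0, 0, 0]], [[0, 0, 12], [0, 0, 0]], [[0, 0, 12], [0, 0, 0]], [[0, 0, 12], [0, 0, 0]], [[0, 0, 8], [0, 0, 0]], [[0, 0, 6], [0, 0, 0]], [[0, 0, 0], [0, 0, 0]], [[0, 0, 0], [0, 0, 0]]])

```text
time_s: 21.83
eef_pos: [515.0, -4.6, 132.3]
ee_rot: [-0.0, 0.764, 0.646, -0.0]
force: [-0.4, 1.2, 0.0]
grip_width: 0.464
```

play_rows(motion=[[[0, 0, 0], [0, 0, 0]], [[0, 0, 0], [0, 0, 0]], [[0, 0, 0], [0, 0, 0]], [[0, 0, 0], [0, 0, 0]], [[0, 0, 0], [0, 0, 0]], [[0, 0, 0], [0, 0, 0]]], fingers=0, squeeze=40)

```text
time_s: 22.33
eef_pos: [515.5, -3.5, 133.1]
ee_rot: [-0.0, 0.764, 0.645, 0.001]
force: [2.0, 7.9, 2.1]
grip_width: 0.165
```

```bash
python3 - <<'E'
from h import *
s,p,R=pose();print(s['time_s'],p,R.T@s['force'],s['grip_width']*85.4)
E
```

```text
22.3333 [515.49733618  -3.54445376 133.12893801] [ 8.09347817  0.63877044 -2.09873072] 14.12943378322569
```

play_rows(motion=[[[1.5, 0, 0], [0, 0, 0]], [[1.5, 0, 0], [0, 0, 0]], [[1, 0, 0], [0, 0, 0]], [[1, 0, 0], [0, 0, 0]], [[1, 0, 0], [0, 0, 0]]])

```text
time_s: 22.75
eef_pos: [516.2, 0.1, 133.1]
ee_rot: [0.001, 0.764, 0.645, -0.0]
force: [-2.4, -5.8, 5.5]
grip_width: 0.172
```

```bash
cat > b.py <<'E'
from h import *
s,p,R=pose();print(s['time_s'],p.round(1),'travel',((p-[515.5,-3.54,133.1])@R[:,0]).round(2),(R.T@s['force']).round(1),s['grip_width']*85.4)
E
python3 b.py
```

```text
22.75 [5.162e+02 1.000e-01 1.331e+02] travel 3.73 [-6.1 -1.4 -5.5] 14.714928189619345
```

play_rows(motion=[[[1, 0, 0], [0, 0, 0]], [[1, 0, 0], [0, 0, 0]], [[1, 0, 0], [0, 0, 0]], [[1, 0, 0], [0, 0, 0]]])

```text
time_s: 23.08
eef_pos: [516.9, 4.0, 133.1]
ee_rot: [0.001, 0.764, 0.645, -0.0]
force: [-1.9, -5.6, 4.3]
grip_width: 0.168
```

```bash
python3 b.py
```

```text
23.0833 [516.9   4.  133.1] travel 7.69 [-5.8 -0.9 -4.3] 14.387086101461612
```

Past the lock block, force steady: it is open.

play_rows(motion=[[[1, 0, 0], [0, 0, 0]], [[1, 0, 0], [0, 0, 0]], [[1, 0, 0], [0, 0, 0]], [[1, 0, 0], [0, 0, 0]], [[1, 0, 0], [0, 0, 0]], [[1, 0, 0], [0, 0, 0]], [[1, 0, 0], [0, 0, 0]], [[1, 0, 0], [0, 0, 0]]])

```text
time_s: 23.75
eef_pos: [518.2, 11.9, 133.1]
ee_rot: [0.001, 0.764, 0.645, -0.0]
force: [-2.9, -4.9, 6.0]
grip_width: 0.166
```

```bash
python3 b.py
```

```text
23.75 [518.2  11.9 133.1] travel 15.71 [-5.3 -2.1 -6. ] 14.214567399968304
```

play_rows(motion=[[[0.8, 0, 0], [0, 0, 0]], [[0.8, 0, 0], [0, 0, 0]], [[0.8, 0, 0], [0, 0, 0]], [[0.5, 0, 0], [0, 0, 0]], [[0, 0, 0], [0, 0, 0]]])

```text
time_s: 24.17
eef_pos: [518.7, 14.6, 133.1]
ee_rot: [0.001, 0.764, 0.645, -0.001]
force: [-2.5, -8.2, 5.4]
grip_width: 0.164
```

```bash
python3 b.py
```

```text
24.1667 [518.7  14.6 133.1] travel 18.38 [-8.6 -1.1 -5.4] 14.004390797031716
```

play_rows(motion=[[[0.7, 0, 0], [0, 0, 0]], [[0.7, 0, 0], [0, 0, 0]], [[0, 0, 0], [0, 0, 0]]])

```text
time_s: 24.42
eef_pos: [518.7, 14.7, 133.1]
ee_rot: [0.002, 0.764, 0.646, -0.002]
force: [-5.1, -15.0, 5.9]
grip_width: 0.167
```

```bash
python3 b.py
```

```text
24.4167 [518.7  14.7 133.1] travel 18.52 [-15.7  -2.6  -5.8] 14.270809696865635
```

Hard stop reached at 18 mm. I relax the push, open and retreat.

play_rows(motion=[[[-0.5, 0, 0], [0, 0, 0]], [[0, 0, 0], [0, 0, 0]]])

```text
time_s: 24.58
eef_pos: [518.7, 14.6, 133.1]
ee_rot: [0.002, 0.764, 0.645, -0.001]
force: [-4.5, -11.1, 5.3]
grip_width: 0.171
```

play_rows(motion=[[[0, 0, 0], [0, 0, 0]], [[0, 0, 0], [0, 0, 0]], [[0, 0, 0], [0, 0, 0]], [[0, 0, 0], [0, 0, 0]], [[0, 0, 0], [0, 0, 0]], [[0, 0, -8], [0, 0, 0]], [[0, 0, -14], [0, 0, 0]], [[0, 0, -14], [0, 0, 0]], [[0, 0, -14], [0, 0, 0]], [[0, 0, -14], [0, 0, 0]], [[0, 0, -14], [0, 0, 0]], [[0, 0, -14], [0, 0, 0]], [[0, 0, 0], [0, 0, 0]]], fingers=36)

```text
time_s: 25.67
eef_pos: [519.6, 16.7, 227.4]
ee_rot: [0.002, 0.764, 0.646, 0.002]
force: [1.1, 0.2, -0.3]
grip_width: 0.423
```

```bash
python3 - <<'E'
from h import *
s,p,R=pose();print(s['time_s'],p,s['force']);save('wrist','w7.png')
E
```

```text
25.6667 [519.61377037  16.69197337 227.37599846] [ 1.05271792  0.22955094 -0.32541987]
```

View pics/w7.png

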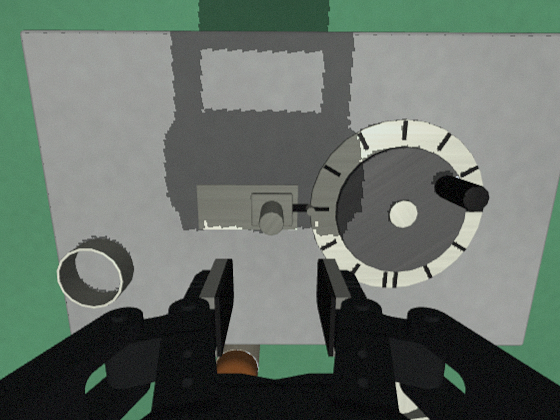

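```bash
python3 - <<'E'
from h import *
s,p,R=pose(); x=watz((271,224),154,p,R); print(x, 'dist from axis',np.linalg.norm(x[:2]-[532.8,105.2]))
print(ctrl.finish_job())
E
```

```text
[516.98108701  12.91187171 154.        ] dist from axis 93.63405700224317
the job is handed in; nothing more can be done
None
```

I worked the combination, the pawl dropped in, and the bolt is fully home. The job was handed in with the gripper open and clear of everything, about 26 s into the 72 s.

- **First number:** from about 5:45 I led the knob clockwise past 4 once and stopped at 4 the second time, at about 118°.
- **Second number:** I turned back counter-clockwise past 3 once and stopped at 3 the second time, at about 90°.
- **Third number:** I turned clockwise in 4° steps until the tell-tale pin jumped about 8 mm, at about 235° (7:50). Resistance then was only 1.4 N. I stopped there and did not test the hold by pushing on.
- **Bolt:** it slid with about 6 N and met its hard stop at about 18 mm, where the force rose to 16 N without further travel.

The last picture shows the bolt at the dial end of its track, the knob still near 8 o'clock and the cutter on the lid. By that picture the post is 93.6 mm from the dial's axis, against 92 mm expected. That gap is within the 2 mm calibration tolerance, and the arm's own measured travel was 18.5 mm. I only checked the cutter in that picture. The jar and bottle were never in the arm's path, but I did not measure them again. No check failed.

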